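Put three tachograph parts back on their own calibration stations

ROBOT

A 6-joint arm with a two-finger parallel gripper is mounted at the origin on the work surface. World frame = base frame: x ahead of the robot, y to its left, z up, the work surface at z = 0. Lengths are in m, angles in rad, forces in N, time in s.
With the tool pointing down it reaches from about 0.25 to 0.775 m from the base axis. Payload 4 kg.
Tool frame: the origin (TCP) lies at the very end of the fingers, on their centre line; the grasp point (between the pads) lies 19 mm behind it; x points along the fingers, z is the direction in which the jaws open and shut, and the axes are right-handed (so a half turn about x gives the same grasp; the last joint's range is limited). The gripper opens to 85 mm and grips with 20 to 120 N. Pads are 22 mm wide; open, the fingers measure 114 mm over their backs; the gripper's body (76 mm by 85 mm) begins 54 mm behind the grasp point. The pads swing forward as they close: fully open they stand 13 mm farther back than shut.
Start: joints at [1.207, 0.087, 1.371, -0, 1.684, -0.103], TCP at [0.142, 0.531, 0.231] pointing down, gripper open.
Joint ranges: [-3.1, 3.1], [-0.76, 2.03], [0.27, 2.55], [-1.08, 4.22], [0.17, 2.65], [-2.57, 2.57]. Speed limits (rad/s): [2.79, 2.79, 3.14, 3.14, 3.14, 3.14].

INTERFACE

Orientations are given as a unit quaternion [x, y, z, w].
In Python, from bench import r gives the robot as it stands. The module is installed in compiled form; this text tells all that it offers.
- The arm moves only by the tool move_arm, never from a script. Its argument "deltas" is a list of rows, each an object with "jaw": the gripper's target within -1 to 1 (fully open at 1, half-way at 0, shut at -1); "xyz": the shift along the tool's x, y, z in cm, a list of three; "spin": the turn about the tool's x in rad. A call has 1 to 12 rows; each row shifts and turns the commanded pose from where the row before left it, along the tool's axes as they then stand; what a row does not reach is not made up. A row lasts 1/8 s, in which the tool goes at most 62.5 mm and 10.7 degrees, less where a joint would pass 70% of its speed; a pose out of reach is approached as far as the arm can. A call with a gripper value outside its range is refused whole. The fingers move at their own pace and stop on an object; the grip force is fixed at half the most. Time passes only in rows, so rows that do not move let the fingers close. It gives the time, the measured TCP pose, the force and the opening at its end, in the units of the state.
- r.read_state(): the state, without advancing time (a new reading comes with each control period).
- r.camera(name): name is "side" or "top"; returns (picture, depth): 480x640x3 uint8, blue, green, red; 480x640 float32, m along the optical axis (not along the pixel's ray), 0 where there is no reading.
- r.get_calibration(name): a dict with "fx", "fy", "cx", "cy" (pixels), "eye" and "rotation" of the camera in the world. Camera axes: x right, y down, z forward; pixel columns grow to the right and rows downward; lengths in m; the calibration is good to about 2 mm. A picture is of the moment at which its call begins. get_calibration takes no time and is no camera call.
- r.finish_job(): hands the job in, once; it reports no verdict.
The state is a dict: "t": time; "joint_positions": joint angles; "joint_velocities": joint speeds; "joint_efforts": joint torques, N m; "eef_pos": TCP position; "tool_rot": TCP orientation; "force": force on the tool from outside, world axes, zero at the start; "wrist_torque": the same for the moment, N m; "finger_gap": finger opening in m.
Only numpy, scipy, OpenCV 4.12 (cv2) and the standard library are available. Lean on these libraries where they do the work, as an engineer would, in place of code of your own. Each camera call takes 0.05 s, during which the arm holds its last target.

TASK

The tachograph, the zinc roller cover and the pulse sender each stand on the wrong station: bring each to the middle of the station in its own colour (tachograph blue, roller cover yellow, pulse sender red), using the free black rubber pad as the halfway spot. Keep the parts upright, set them down and let go, with the pad empty at the end. Leave the tin cup of connectors and the seal jar where they stand.

Things in the scene. Friction and masses are not known exactly. Their poses are not given: they have to be found in the camera images.
- tachograph: black round tachograph unit, an upright cylinder 60 mm in diameter and 40 mm high, with a blue ring and a small grey-green display on its top face. Origin: centre of its underside; z up along its axis. Mass 0.2 to 0.45 kg. It can be gripped across the diameter from above. At the start it stands on the yellow station.
- roller_cover: zinc-grey die-cast roller cover, a block 84 mm long (its x), 44 mm wide (its y) and 30 mm high with a yellow patch on top; the upper 8 mm is only 34 mm wide. Origin: centre of its underside; z up. Mass 0.25 to 0.5 kg. Grip it across the 44 mm width. It may lie at any yaw. At the start it stands on the red station.
- pulse_sender: pulse sender standing upright: steel foot flange 50 mm in diameter and 8 mm high, above it a brass barrel 36 mm in diameter up to 44 mm, then a red cap 31 mm in diameter up to 56 mm. Origin: centre of its underside; z up along its axis. Mass 0.17 to 0.35 kg. Grip it by the brass barrel. At the start it stands on the blue station.
- station_blue: blue round steel plate fixed to the bench, 110 mm in diameter, 8 mm thick, flat top: the tachograph's own station. Origin: centre of its underside, on the bench top; z up. Yaw means nothing.
- station_yellow: yellow round steel plate fixed to the bench, 110 mm in diameter, 8 mm thick, flat top: the roller cover's own station. Origin: centre of its underside, on the bench top; z up. Yaw means nothing.
- station_red: red round steel plate fixed to the bench, 110 mm in diameter, 8 mm thick, flat top: the pulse sender's own station. Origin: centre of its underside, on the bench top; z up. Yaw means nothing.
- pad: free black round rubber pad with rings on it, fixed to the bench, 110 mm in diameter, 8 mm thick, flat top, empty at the start: the halfway spot. Origin: centre of its underside, on the bench top; z up. Yaw means nothing.
- tin_cup: loose tin cup, 60 mm in diameter and 65 mm high, with two copper spade connectors sticking out of it to 78 mm: leave it alone. Origin: centre of its underside.
- seal_jar: loose amber glass jar with a white cap, 54 mm in diameter and 68 mm high: leave it alone. Origin: centre of its underside.
Mind the look-alikes: they are no part of the job. What is meant by the roller_cover is not pink, and is the smaller of those in its own colour.

How it is judged:
By the outcome, as a careful person would: the job done as asked, in the order asked, and still so for the second after the job is handed in, with the robot touching nothing.
It also fails if it takes over 106 s, if anything falls off the work surface, if the arm or the gripper's body presses on something with over 40 N, if the wrist force passes 120 N, or if a joint passes its speed limit or range.

## Working session

There is one attempt and no reset: what is moved stays moved. The work goes in short steps, Python scripts to look and compute and a tool call to move; the robot and the scene stay as the last step left them, time stands still between calls to the robot, and variables do not carry over. Pictures are saved under pics/ and viewed, and the job is handed in when it is done.

Besides the shell and the picture viewer there is one more tool, called after "Emit:" as name(argument=value, ...) on one line, values as JSON. move_arm: Moves the arm, as the interface text tells. Its arguments: {"type":"object","properties":{"deltas":{"type":"array","items":{"type":"object","properties":{"jaw":{"type":"number"},"xyz":{"type":"array","items":{"type":"number"}},"spin":{"type":"number"}}}}},"required":["deltas"]}

```bash
mkdir -p pics; python3 - <<'E'
from bench import r
import cv2,numpy as np
s=r.read_state(); print({k:np.round(v,3) for k,v in s.items()})
for n in("top","side"):
    im,d=r.camera(n); cv2.imwrite(f"pics/{n}0.png",im); np.save(f"{n}0.npy",d)
    print(n,r.get_calibration(n))
E
```

```text
{'t': np.float64(0.0), 'joint_positions': array([ 1.207,  0.088,  1.372, -0.   ,  1.684, -0.103]), 'joint_velocities': array([-0.001, -0.001, -0.002,  0.001, -0.001,  0.   ]), 'joint_efforts': array([-2.0000e-03, -3.5186e+01, -3.1328e+01, -1.0000e-03,  1.1000e-02,
        0.0000e+00]), 'eef_pos': array([0.142, 0.531, 0.23 ]), 'tool_rot': array([-0.431,  0.561,  0.43 ,  0.56 ]), 'force': array([0.49 , 0.337, 0.219]), 'wrist_torque': array([-0.005,  0.003,  0.021]), 'finger_gap': np.float64(0.086)}
top {'fx': 486.08095212255336, 'fy': 486.08095212255336, 'cx': 322.2877428879992, 'cy': 239.2739572483411, 'eye': array([ 0.33217502, -0.03649629,  0.90141876]), 'rotation': array([-0.70409937,  0.70560931, -0.06760506,  0.04229814])}
side {'fx': 504.82534394713116, 'fy': 504.82534394713116, 'cx': 315.0507374932176, 'cy': 235.59158323174464, 'eye': array([ 0.14109006, -0.7388694 ,  0.84306539]), 'rotation': array([ 0.90703697, -0.20265488,  0.07504186, -0.36136359])}
```

View pics/top0.png

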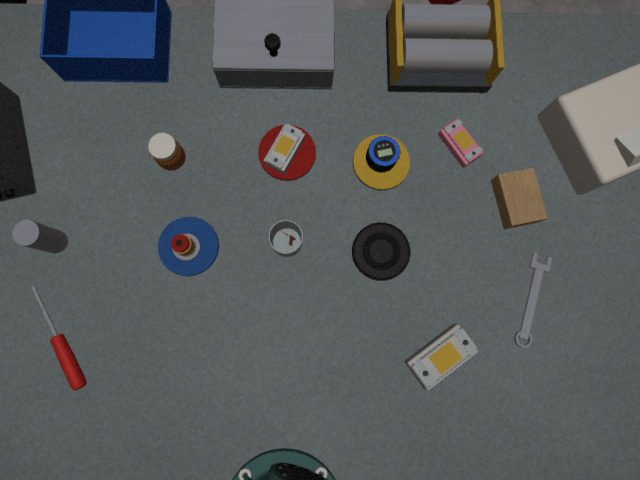

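View pics/side0.png

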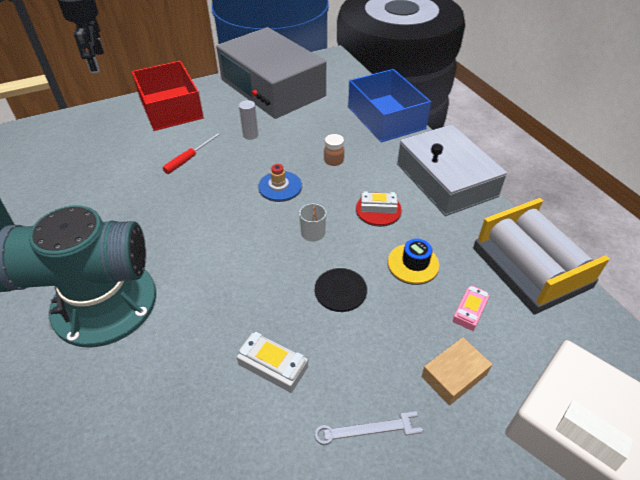

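The roller cover candidates in the top view are zinc on the red station at (285,147), a larger zinc one at (443,356), and a pink one at (461,142). The one on red should be right: it is zinc, not pink, and the smaller of the two. I'll check that with a crop and measure.

```bash
cat > h.py <<'E'
import cv2,numpy as np
from scipy.spatial.transform import Rotation as R
from bench import r
def ray(n,uv,z):
    c=r.get_calibration(n); q=R.from_quat(c["rotation"])
    uv=np.atleast_2d(uv).astype(float)
    d=q.apply(np.c_[(uv[:,0]-c["cx"])/c["fx"],(uv[:,1]-c["cy"])/c["fy"],np.ones(len(uv))])
    e=np.array(c["eye"]); return e+d*((z-e[2])/d[:,2])[:,None]
def proj(n,p):
    c=r.get_calibration(n); q=R.from_quat(c["rotation"]).inv().apply(np.atleast_2d(p)-c["eye"])
    return np.c_[q[:,0]/q[:,2]*c["fx"]+c["cx"],q[:,1]/q[:,2]*c["fy"]+c["cy"]]
def hsv(im,lo,hi):
    h=cv2.cvtColor(im,cv2.COLOR_BGR2HSV)
    if lo[0]<0: 
        return cv2.inRange(h,(0,lo[1],lo[2]),hi)|cv2.inRange(h,(180+lo[0],lo[1],lo[2]),(180,hi[1],hi[2]))
    return cv2.inRange(h,lo,hi)
def blob(m,c,rad):
    k=np.zeros_like(m); cv2.circle(k,tuple(int(v) for v in c),rad,255,-1); m=m&k
    cs,_=cv2.findContours(m,cv2.RETR_EXTERNAL,cv2.CHAIN_APPROX_NONE)
    return max(cs,key=cv2.contourArea)
def circ(n,cnt,z,hull=True):
    if hull: cnt=cv2.convexHull(cnt)
    # resample full hull contour via mask so edge points are dense
    m=np.zeros((480,640),np.uint8); cv2.drawContours(m,[cnt],-1,255,-1)
    c,_=cv2.findContours(m,cv2.RETR_EXTERNAL,cv2.CHAIN_APPROX_NONE)
    p=ray(n,c[0][:,0],z)[:,:2]
    A=np.c_[2*p,np.ones(len(p))]; s=np.linalg.lstsq(A,(p**2).sum(1),rcond=None)[0]
    return s[:2],np.sqrt(s[2]+s[:2]@s[:2])*2
E
python3 - <<'E'
from h import *
n="top"
cs={}
for n,C in (("top",dict(blue=(188,246),yellow=(382,161),red=(287,152),pad=(381,251))),("side",dict(blue=(280,186),yellow=(414,262),red=(379,208),pad=(341,289)))):
    im=cv2.imread(f"pics/{n}0.png")
    M=dict(blue=hsv(im,(100,120,50),(125,255,255)),yellow=hsv(im,(15,120,80),(30,255,255)),red=hsv(im,(-8,140,60),(8,255,255)),pad=hsv(im,(0,0,0),(180,255,50)))
    for k in C:
        c,d=circ(n,blob(M[k],C[k],38),.008); print(n,k,np.round(c,4),round(d,4))
im=cv2.imread("pics/top0.png")
def up(x,y,w=45): return cv2.resize(im[max(0,y-w):y+w,x-w:x+w],(390,290 if 0 else 390),interpolation=cv2.INTER_CUBIC)
cv2.imwrite("pics/crop0.png",np.hstack([up(287,150),up(443,356)]))
cv2.imwrite("pics/crop1.png",np.hstack([up(384,158),up(188,246)]))
E
```

```text
top blue [0.4606 0.1788] 0.1083
top yellow [ 0.6239 -0.1824] 0.1088
top red [ 0.6416 -0.0019] 0.1081
top pad [ 0.4505 -0.1775] 0.1081
side blue [0.4592 0.1743] 0.1085
side yellow [ 0.6199 -0.1869] 0.107
side red [ 0.635  -0.0121] 0.097
side pad [ 0.4483 -0.1817] 0.1067
```

View pics/crop0.png

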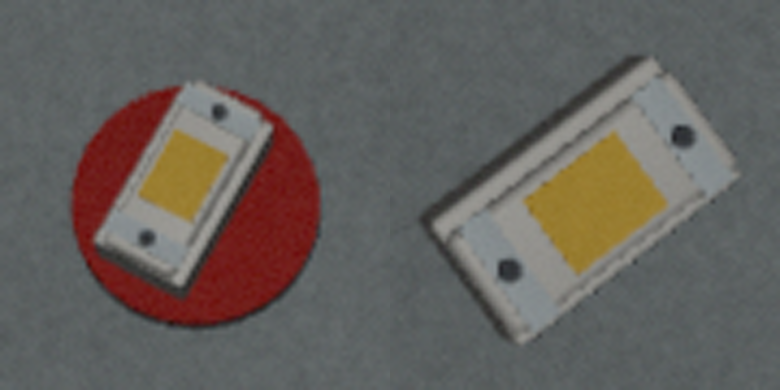

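View pics/crop1.png

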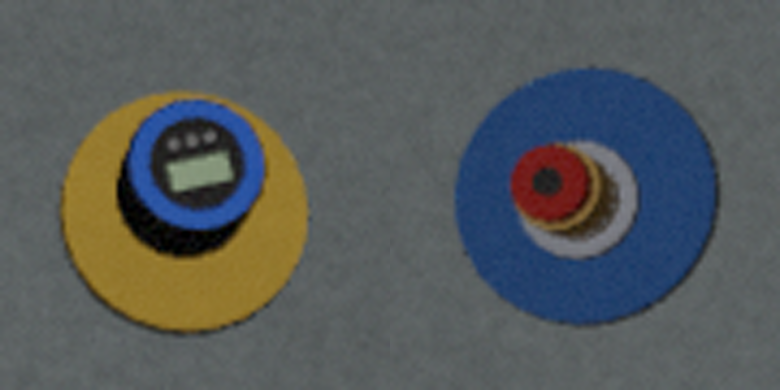

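The crop confirms the target: the cover on the red station is zinc and clearly smaller than the loose one at (443,356). Tachograph on yellow and sender on blue are as described. Next I'll measure the parts and the neighbours.

```bash
python3 - <<'E'
from h import *
for n,T,P,Y,cup,jar in (("top",(384,153),(182,243),(285,146),(286,238),(163,146)),("side",(418,247),(277,169),(379,197),(313,210),(334,142))):
    im=cv2.imread(f"pics/{n}0.png")
    b=hsv(im,(100,120,50),(125,255,255)); c=blob(b,T,22); print(n,"tacho",circ(n,c,.048))
    rd=hsv(im,(-8,140,40),(8,255,255)); c=blob(rd,P,14); print(n,"sender",circ(n,c,.064))
    y=hsv(im,(15,120,80),(30,255,255)); c=blob(y,Y,18); rc=cv2.minAreaRect(c)
    m=cv2.moments(c); print(n,"patch",ray(n,(m["m10"]/m["m00"],m["m01"]/m["m00"]),.038)[0], rc)
    bx=ray(n,cv2.boxPoints(rc),.038)[:,:2]; e=np.diff(np.vstack([bx,bx[:1]]),axis=0); print(np.round(np.linalg.norm(e,axis=1),4),np.degrees(np.arctan2(e[:,1],e[:,0])).round(1))
    if n=="top":
        # whole cover outline: not-red, low saturation & bright within station
        h=cv2.cvtColor(im,cv2.COLOR_BGR2HSV)
        m=((h[...,2]>125)*255).astype(np.uint8); c=blob(m,(285,147),32); rc=cv2.minAreaRect(c); print("cover",rc); bx=ray(n,cv2.boxPoints(rc),.034)[:,:2]; print(bx.round(4),bx.mean(0)); e=np.diff(np.vstack([bx,bx[:1]]),axis=0); print(np.round(np.linalg.norm(e,axis=1),4),np.degrees(np.arctan2(e[:,1],e[:,0])).round(1))
        # dark holes
        print("holes crop (x,y):",ray(n,[(242+219*90/390,105+112*90/390),(242+147*90/390,105+238*90/390)],.038))
    print("cup",ray(n,cup,.065)[0],"jar",ray(n,jar,.068)[0])
s=r.read_state(); q=R.from_quat(s["tool_rot"]); print(q.as_matrix().round(3), s["eef_pos"],s["t"])
E
```

```text
top tacho (array([ 0.63108393, -0.18118999]), np.float64(0.056736887302949394))
top sender (array([0.45720187, 0.17968974]), np.float64(0.029210971446831782))
top patch [0.6444187  0.00257875 0.038     ] ((283.8302001953125, 144.90567016601562), (13.4037446975708, 17.483144760131836), 29.05460548400879)
[0.0335 0.0251 0.0334 0.0249] [ -27.4 -119.8  152.3   60.3]
cover ((284.1572570800781, 146.22244262695312), (22.47557258605957, 43.849117279052734), 29.538780212402344)
[[ 6.168e-01  3.980e-02]
 [ 6.914e-01  5.000e-04]
 [ 6.699e-01 -3.620e-02]
 [ 5.959e-01  3.600e-03]] [0.64350727 0.00192824]
[0.0843 0.0424 0.0841 0.0418] [ -27.8 -120.3  151.8   59.9]
holes crop (x,y): [[ 0.67176457 -0.0134685   0.038     ]
 [ 0.61537137  0.01679925  0.038     ]]
cup [ 0.46560047 -0.00372837  0.065     ] jar [0.62977128 0.21440409 0.068     ]
side tacho (array([ 0.62966953, -0.1827718 ]), np.float64(0.05801710073447972))
side sender (array([0.45581925, 0.17414791]), np.float64(0.03047502928446732))
side patch [0.64248325 0.00265493 0.038     ] ((378.5, 196.5), (7.0, 13.0), 90.0)
[0.0308 0.0246 0.0304 0.0245] [ -25.6 -120.4  154.4   60.6]
cup [0.47219407 0.00255315 0.065     ] jar [0.62452102 0.20423105 0.068     ]
[[-0.001 -0.966  0.258]
 [-0.002  0.258  0.966]
 [-1.     0.    -0.002]] [0.14165325 0.53097122 0.23021023] 0.1
```

Emit:
move_arm(deltas=[{"spin": 0.114,"xyz": [0,0,0],"jaw": 1},{"spin": 0.114,"xyz": [0,0,0],"jaw": 1},{"xyz": [0,-3.8,-2],"spin": 0,"jaw": 1},{"xyz": [0,-3.8,-2],"spin": 0,"jaw": 1},{"xyz": [0,-3.8,-2],"spin": 0,"jaw": 1},{"xyz": [0,-3.8,-2],"spin": 0,"jaw": 1},{"xyz": [0,-3.8,-2],"spin": 0,"jaw": 1},{"xyz": [0,-3.8,-2],"spin": 0,"jaw": 1},{"xyz": [0,-3.8,-2],"spin": 0,"jaw": 1},{"xyz": [0,-3.8,-2],"spin": 0,"jaw": 1},{"xyz": [0,-3.8,-2],"spin": 0,"jaw": 1},{"xyz": [0,-3.8,-2],"spin": 0,"jaw": 1}])

```text
t: 1.6
eef_pos: [0.3838, 0.1751, 0.2309]
tool_rot: [-0.364, 0.606, 0.364, 0.606]
force: [0.0, 0.7, 0.3]
finger_gap: 0.0854
```

Emit:
move_arm(deltas=[{"xyz": [0,-3.8,-2],"spin": 0,"jaw": 1},{"xyz": [0,-3.8,-2],"spin": 0,"jaw": 1},{"xyz": [0,-3.8,-2],"spin": 0,"jaw": 1},{"xyz": [0,-3.8,-2],"spin": 0,"jaw": 1},{"xyz": [0,-3.8,-2],"spin": 0,"jaw": 1},{"xyz": [0,-3.8,-2],"spin": 0,"jaw": 1},{"xyz": [0,-3.8,-2],"spin": 0,"jaw": 1},{"xyz": [0,-3.8,-2],"spin": 0,"jaw": 1},{"xyz": [0,0,0],"spin": 0,"jaw": 1},{"xyz": [0,0,0],"spin": 0,"jaw": 1}])

```text
t: 2.85
eef_pos: [0.5763, -0.1072, 0.2306]
tool_rot: [-0.364, 0.606, 0.365, 0.606]
force: [-0.1, 0.8, 0.1]
finger_gap: 0.0852
```

```bash
cat >> h.py <<'E'
def togo(x,y,z=None):
    s=r.read_state(); q=R.from_quat(s["tool_rot"]); p=np.array(s["eef_pos"])
    t=np.array([x,y,p[2] if z is None else z]); zz=q.as_matrix()[:,2]
    print("t",round(s["t"],2),"tcp",p.round(4),"yawz",np.degrees(np.arctan2(zz[1],zz[0])).round(2),"gap",round(s["finger_gap"],4),"F",s["force"].round(1),"togo cm",(q.inv().apply(t-p)*100).round(2),"q",s["joint_positions"].round(2))
E
python3 -c "
from h import *
togo(.630,-.182,.1)
im,_=r.camera('side');cv2.imwrite('pics/s1.png',im)"
```

```text
t 2.85 tcp [ 0.5763 -0.1072  0.2306] yawz 61.99 gap 0.0852 F [-0.1  0.8  0.1] togo cm [13.04 -8.28 -4.08] q [-0.28  0.17  1.28  0.    1.69 -1.36]
```

View pics/s1.png

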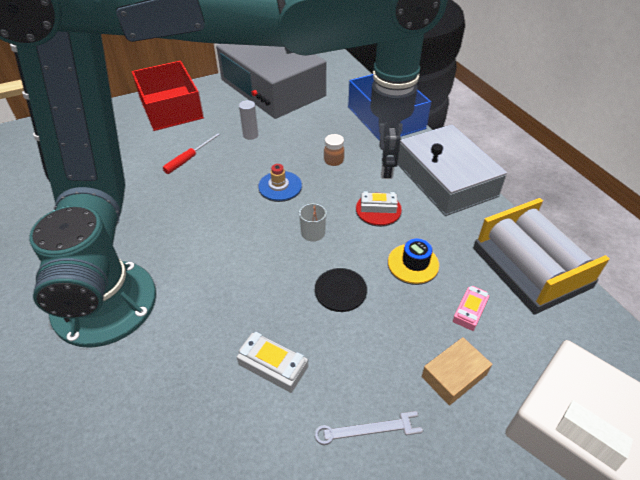

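The arm hovers short of the tachograph, which is at about (417,253) in the side view. Nothing has been disturbed. I'll move over it and stop to check from above.

Emit:
move_arm(deltas=[{"xyz": [2,-2.1,-1.02],"spin": 0,"jaw": 1},{"xyz": [3,-2.1,-1.02],"spin": 0,"jaw": 1},{"xyz": [3,-2.1,-1.02],"spin": 0,"jaw": 1},{"xyz": [3,-2,-1.02],"spin": 0,"jaw": 1},{"xyz": [2,0,0],"spin": 0,"jaw": 1},{"xyz": [0,0,0],"spin": 0,"jaw": 1},{"xyz": [0,0,0],"spin": 0,"jaw": 1}])

```text
t: 3.78
eef_pos: [0.6312, -0.1817, 0.1032]
tool_rot: [-0.365, 0.605, 0.364, 0.607]
force: [1.0, 0.5, 0.0]
finger_gap: 0.0855
```

```bash
python3 -c "
from h import *
togo(.630,-.182,.014)
im,_=r.camera('side');t,_=r.camera('top')
cv2.imwrite('pics/s2.png',np.hstack([cv2.resize(im[180:310,350:480],(390,390)),cv2.resize(t[80:230,300:450],(390,390))]))"
```

```text
t 3.77 tcp [ 0.6312 -0.1817  0.1032] yawz 62.06 gap 0.0855 F [1.  0.5 0. ] togo cm [ 8.92  0.11 -0.09] q [-0.37  0.37  1.28  0.    1.48 -1.45]
```

View pics/s2.png

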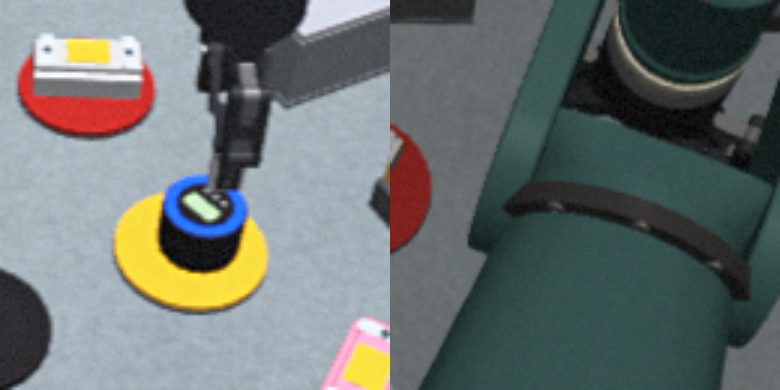

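Emit:
move_arm(deltas=[{"xyz": [2,0,0],"spin": 0,"jaw": 1},{"xyz": [2,0,0],"spin": 0,"jaw": 1},{"xyz": [1,0,0],"spin": 0,"jaw": 1},{"xyz": [1,0,0],"spin": 0,"jaw": 1},{"xyz": [1,0,0],"spin": 0,"jaw": 1},{"xyz": [1,0,0],"spin": 0,"jaw": 1},{"xyz": [0.5,0,0],"spin": 0,"jaw": 1},{"xyz": [0,0,0],"spin": 0,"jaw": 1},{"xyz": [0,0,0],"spin": 0,"jaw": 1}])

```text
t: 5.0
eef_pos: [0.6312, -0.1827, 0.0169]
tool_rot: [-0.364, 0.606, 0.364, 0.606]
force: [-0.1, 0.4, -0.3]
finger_gap: 0.0854
```

```bash
python3 -c "
from h import *
togo(.630,-.182,.014)
im,_=r.camera('side')
cv2.imwrite('pics/s3.png',cv2.resize(im[180:310,350:480],(520,520)))"
```

```text
t 5.0 tcp [ 0.6312 -0.1827  0.0169] yawz 62.0 gap 0.0854 F [-0.1  0.4 -0.3] togo cm [0.29 0.14 0.01] q [-0.37  0.44  1.37  0.    1.33 -1.45]
```

View pics/s3.png

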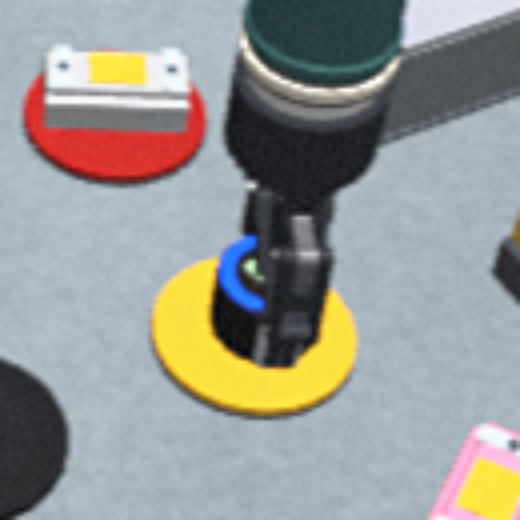

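The fingers straddle the tachograph with no contact. I'll close on it.

Emit:
move_arm(deltas=[{"xyz": [0,0,0],"jaw": -1,"spin": 0},{"xyz": [0,0,0],"jaw": -1,"spin": 0},{"xyz": [0,0,0],"jaw": -1,"spin": 0},{"xyz": [0,0,0],"jaw": -1,"spin": 0},{"xyz": [0,0,0],"jaw": -1,"spin": 0},{"xyz": [0,0,0],"jaw": -1,"spin": 0},{"xyz": [0,0,0],"jaw": -1,"spin": 0},{"xyz": [0,0,0],"jaw": -1,"spin": 0}])

```text
t: 6.05
eef_pos: [0.6315, -0.1827, 0.0172]
tool_rot: [-0.365, 0.606, 0.364, 0.607]
force: [1.1, 1.3, 4.6]
finger_gap: 0.0585
```

Emit:
move_arm(deltas=[{"xyz": [-0.5,0,0],"jaw": -1,"spin": 0},{"xyz": [-1,0,0],"jaw": -1,"spin": 0},{"xyz": [-2,0,0],"jaw": -1,"spin": 0},{"xyz": [-3,0,0],"jaw": -1,"spin": 0},{"xyz": [-3,0,0],"jaw": -1,"spin": 0},{"xyz": [-3,0,0],"jaw": -1,"spin": 0},{"xyz": [0,0,0],"jaw": -1,"spin": 0},{"xyz": [0,0,0],"jaw": -1,"spin": 0}])

```text
t: 7.05
eef_pos: [0.6303, -0.1824, 0.1404]
tool_rot: [-0.364, 0.606, 0.365, 0.606]
force: [-1.0, 0.1, -4.1]
finger_gap: 0.0586
```

```bash
python3 -c "
from h import *
togo(.4495,-.1795,.1)
im,_=r.camera('side')
cv2.imwrite('pics/s4.png',cv2.resize(im[130:310,320:500],(540,540)))"
```

```text
t 7.05 tcp [ 0.6303 -0.1824  0.1404] yawz 61.99 gap 0.0586 F [-1.   0.1 -4.1] togo cm [ 4.07 16.09 -8.23] q [-0.37  0.35  1.23  0.    1.56 -1.45]
```

View pics/s4.png

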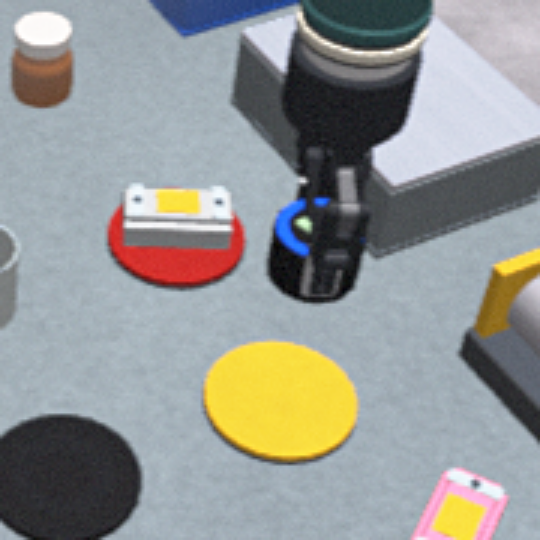

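The tachograph is held level and the yellow station is clear. Next I'll carry it to the pad.

Emit:
move_arm(deltas=[{"xyz": [0,2,-1],"jaw": -1,"spin": 0},{"xyz": [0,3,-1.5],"jaw": -1,"spin": 0},{"xyz": [0,3,-1.5],"jaw": -1,"spin": 0},{"xyz": [0,3,-1.5],"jaw": -1,"spin": 0},{"xyz": [0,3.1,-1.6],"jaw": -1,"spin": 0},{"xyz": [0,2,-1.1],"jaw": -1,"spin": 0},{"xyz": [2,0,0],"jaw": -1,"spin": 0},{"xyz": [3,0,0],"jaw": -1,"spin": 0},{"xyz": [2,0,0],"jaw": -1,"spin": 0},{"xyz": [0,0,0],"jaw": -1,"spin": 0},{"xyz": [0,0,0],"jaw": -1,"spin": 0}])

```text
t: 8.48
eef_pos: [0.4502, -0.1794, 0.0714]
tool_rot: [-0.364, 0.606, 0.364, 0.606]
force: [0.1, 0.1, -3.5]
finger_gap: 0.0584
```

```bash
python3 -c "
from h import *
togo(.4495,-.1795,.018)
"
```

```text
t 8.47 tcp [ 0.4502 -0.1794  0.0714] yawz 62.0 gap 0.0584 F [ 0.1  0.1 -3.5] togo cm [ 5.34  0.06 -0.04] q [-0.5   0.03  1.75  0.    1.36 -1.58]
```

Emit:
move_arm(deltas=[{"xyz": [1.5,0,0],"jaw": -1,"spin": 0},{"xyz": [1.5,0,0],"jaw": -1,"spin": 0},{"xyz": [1,0,0],"jaw": -1,"spin": 0},{"xyz": [0.5,0,0],"jaw": -1,"spin": 0},{"xyz": [0.5,0,0],"jaw": -1,"spin": 0},{"xyz": [0.3,0,0],"jaw": -1,"spin": 0},{"xyz": [0,0,0],"jaw": -1,"spin": 0},{"xyz": [0,0,0],"jaw": -1,"spin": 0}])

```text
t: 9.48
eef_pos: [0.4504, -0.1795, 0.0186]
tool_rot: [-0.364, 0.606, 0.364, 0.606]
force: [-0.4, 0.6, -2.8]
finger_gap: 0.0583
```

Emit:
move_arm(deltas=[{"xyz": [0.1,0,0],"jaw": -1,"spin": 0},{"xyz": [0.1,0,0],"jaw": -1,"spin": 0},{"xyz": [0,0,0],"jaw": -1,"spin": 0},{"xyz": [0,0,0],"jaw": -1,"spin": 0}])

```text
t: 9.98
eef_pos: [0.4504, -0.1795, 0.0171]
tool_rot: [-0.364, 0.606, 0.364, 0.606]
force: [-2.4, 1.5, 5.2]
finger_gap: 0.0587
```

Contact with the pad shows in the force reading. I'll release and lift.

Emit:
move_arm(deltas=[{"xyz": [0,0,0],"jaw": 1,"spin": 0},{"xyz": [0,0,0],"jaw": 1,"spin": 0},{"xyz": [0,0,0],"jaw": 1,"spin": 0},{"xyz": [0,0,0],"jaw": 1,"spin": 0},{"xyz": [0,0,0],"jaw": 1,"spin": 0},{"xyz": [-1,0,0],"jaw": 1,"spin": 0},{"xyz": [-2,0,0],"jaw": 1,"spin": 0},{"xyz": [-3,0,0],"jaw": 1,"spin": 0},{"xyz": [-4,0,0],"jaw": 1,"spin": 0},{"xyz": [-4,0,0],"jaw": 1,"spin": 0},{"xyz": [0,0,0],"jaw": 1,"spin": 0}])

```text
t: 11.35
eef_pos: [0.4525, -0.1807, 0.1615]
tool_rot: [-0.367, 0.604, 0.361, 0.608]
force: [-0.2, -0.1, 0.4]
finger_gap: 0.0856
```

```bash
python3 -c "
from h import *
togo(.643,.001,.15)
im,_=r.camera('side'); t,_=r.camera('top'); cv2.imwrite('pics/s5.png',im); cv2.imwrite('pics/t5.png',t)
"
```

```text
t 11.35 tcp [ 0.4525 -0.1807  0.1615] yawz 62.0 gap 0.0856 F [-0.2 -0.1  0.4] togo cm [ 1.23 -8.28 24.98] q [-0.5  -0.04  1.64  0.    1.53 -1.58]
```

View pics/s5.png

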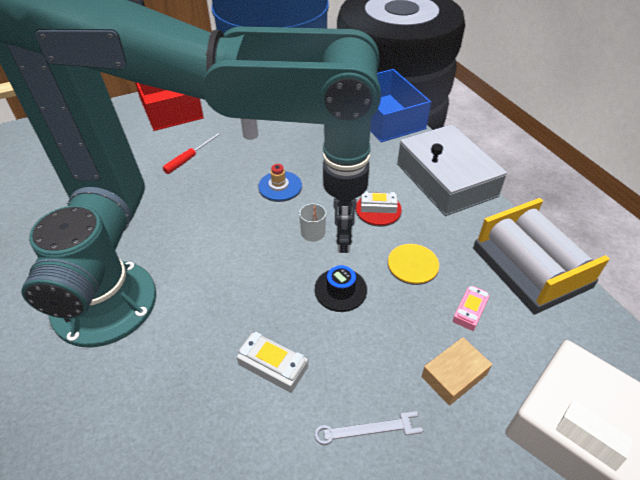

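View pics/t5.png

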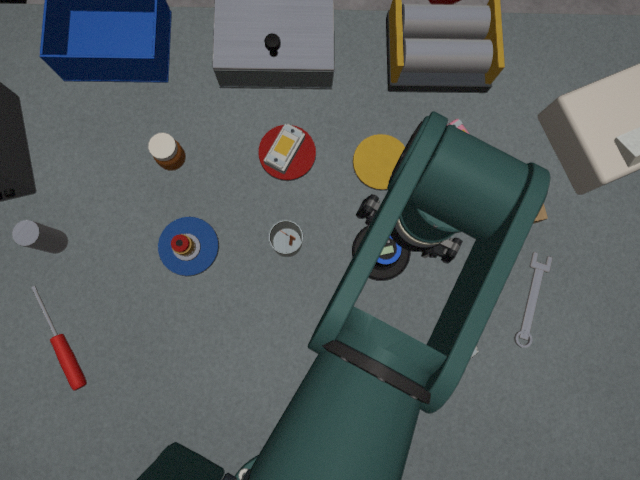

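The tachograph stands upright on the pad, at about (341,280) in the side view. The yellow station is now clear to view, so I'll remeasure it along with the tachograph.

```bash
python3 -c "
from h import *
im=cv2.imread('pics/s5.png')
b=hsv(im,(100,120,50),(125,255,255)); print('tacho side',circ('side',blob(b,(341,276),20),.048))
y=hsv(im,(15,120,80),(30,255,255)); print('yellow side',circ('side',blob(y,(414,262),38),.008))
"
```

```text
tacho side (array([ 0.44947399, -0.18027856]), np.float64(0.059197643400811975))
yellow side (array([ 0.62198268, -0.18527943]), np.float64(0.1101273601571191))
```

Emit:
move_arm(deltas=[{"xyz": [0,-1,3],"jaw": 1,"spin": 0},{"xyz": [0,-1.3,4],"jaw": 1,"spin": 0},{"xyz": [0,-1.3,4],"jaw": 1,"spin": 0},{"xyz": [0,-1.4,4],"jaw": 1,"spin": 0},{"xyz": [0,-1.3,4],"jaw": 1,"spin": 0},{"xyz": [0,-1.3,4],"jaw": 1,"spin": 0},{"xyz": [0,-0.6,2],"jaw": 1,"spin": 0},{"xyz": [3,0,0],"jaw": 1,"spin": 0},{"xyz": [3,0,0],"jaw": 1,"spin": 0},{"xyz": [1.5,0,0],"jaw": 1,"spin": 0},{"xyz": [0,0,0],"jaw": 1,"spin": 0},{"xyz": [0,0,0],"jaw": 1,"spin": 0}])

```text
t: 12.95
eef_pos: [0.6406, 0.0027, 0.0825]
tool_rot: [-0.364, 0.606, 0.364, 0.607]
force: [0.4, -0.4, 0.7]
finger_gap: 0.0853
```

```bash
python3 -c "
from h import *
togo(.643,.001,.012)
im,_=r.camera('side'); t,_=r.camera('top'); cv2.imwrite('pics/s6.png',np.hstack([cv2.resize(im[120:250,310:440],(390,390)),cv2.resize(t[180:310,316:446],(390,390))])); cv2.imwrite('pics/t6.png',t)
"
```

```text
t 12.95 tcp [0.6406 0.0027 0.0825] yawz 61.98 gap 0.0853 F [ 0.4 -0.4  0.7] togo cm [ 7.05 -0.28 -0.04] q [-0.08  0.35  1.35  0.    1.44 -1.17]
```

View pics/s6.png

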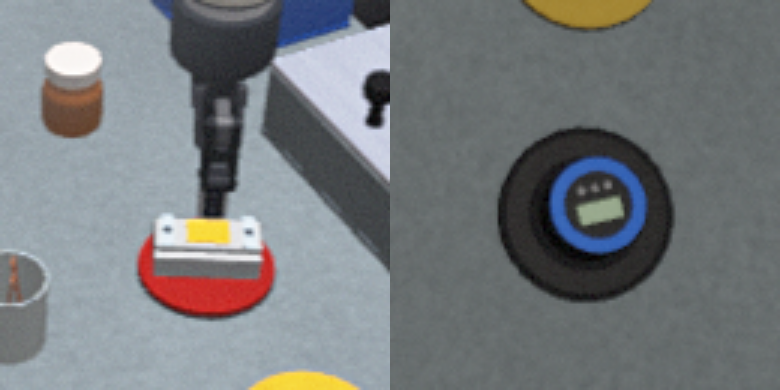

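```bash
python3 -c "
from h import *
im=cv2.imread('pics/t6.png')
b=hsv(im,(100,120,50),(125,255,255)); print('tacho top',circ('top',blob(b,(382,248),22),.048))
y=hsv(im,(15,120,80),(30,255,255)); print('yellow top',circ('top',blob(y,(382,161),38),.008))
m=hsv(im,(0,0,0),(180,255,60)); print('pad top',circ('top',blob(m,(381,251),33),.008))
"
```

```text
tacho top (array([ 0.4506724 , -0.17882884]), np.float64(0.05804899758748674))
yellow top (array([ 0.62392278, -0.18245736]), np.float64(0.10877990541384067))
pad top (array([ 0.4505059 , -0.17742124]), np.float64(0.10821100424972374))
```

Emit:
move_arm(deltas=[{"xyz": [2,-0.2,0],"jaw": 1,"spin": 0},{"xyz": [1.5,0,0],"jaw": 1,"spin": 0},{"xyz": [1,0,0],"jaw": 1,"spin": 0},{"xyz": [1,0,0],"jaw": 1,"spin": 0},{"xyz": [0.5,0,0],"jaw": 1,"spin": 0},{"xyz": [0.5,0,0],"jaw": 1,"spin": 0},{"xyz": [0.4,0,0],"jaw": 1,"spin": 0},{"xyz": [0,0,0],"jaw": 1,"spin": 0},{"xyz": [0,0,0],"jaw": 1,"spin": 0}])

```text
t: 14.18
eef_pos: [0.642, 0.0019, 0.0127]
tool_rot: [-0.364, 0.606, 0.364, 0.606]
force: [0.1, -0.2, 1.0]
finger_gap: 0.0853
```

```bash
python3 -c "
from h import *
togo(.643,.001,.012)
im,_=r.camera('side'); cv2.imwrite('pics/s7.png',cv2.resize(im[120:250,310:440],(520,520)))
"
```

```text
t 14.18 tcp [0.642  0.0019 0.0127] yawz 62.0 gap 0.0853 F [ 0.1 -0.2  1. ] togo cm [ 0.07 -0.13 -0.03] q [-0.09  0.42  1.41  0.    1.31 -1.17]
```

View pics/s7.png

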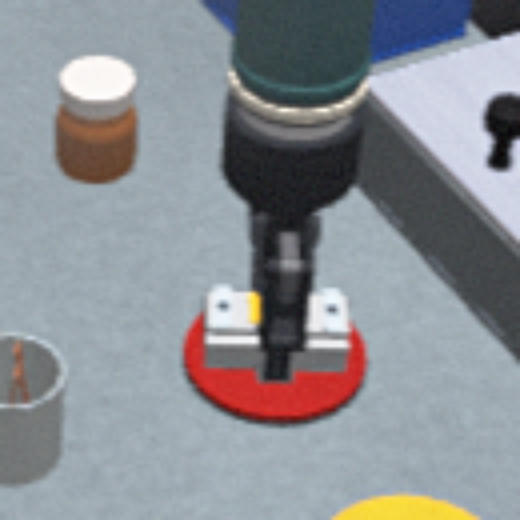

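The average of the two cameras agrees with the TCP to under 0.5 mm for the tachograph, so I'll use averages. The fingers straddle the cover at mid-length, so I'll grip and lift.

Emit:
move_arm(deltas=[{"xyz": [0,0,0],"jaw": -1,"spin": 0},{"xyz": [0,0,0],"jaw": -1,"spin": 0},{"xyz": [0,0,0],"jaw": -1,"spin": 0},{"xyz": [0,0,0],"jaw": -1,"spin": 0},{"xyz": [0,0,0],"jaw": -1,"spin": 0},{"xyz": [0,0,0],"jaw": -1,"spin": 0},{"xyz": [0,0,0],"jaw": -1,"spin": 0},{"xyz": [0,0,0],"jaw": -1,"spin": 0},{"xyz": [0,0,0],"jaw": -1,"spin": 0}])

```text
t: 15.35
eef_pos: [0.6422, 0.0019, 0.0129]
tool_rot: [-0.364, 0.606, 0.364, 0.607]
force: [0.9, 1.6, 5.1]
finger_gap: 0.0426
```

Emit:
move_arm(deltas=[{"xyz": [-0.5,0,0],"jaw": -1,"spin": 0},{"xyz": [-1,0,0],"jaw": -1,"spin": 0},{"xyz": [-2,0,0],"jaw": -1,"spin": 0},{"xyz": [-3,0,0],"jaw": -1,"spin": 0},{"xyz": [-3,0,0],"jaw": -1,"spin": 0},{"xyz": [-2,0,0],"jaw": -1,"spin": 0},{"xyz": [0,0,0],"jaw": -1,"spin": 0},{"xyz": [0,0,0],"jaw": -1,"spin": 0}])

```text
t: 16.35
eef_pos: [0.6409, 0.0019, 0.126]
tool_rot: [-0.364, 0.607, 0.365, 0.605]
force: [-0.3, 0.3, -4.1]
finger_gap: 0.0427
```

```bash
python3 -c "
from h import *
togo(.623,-.1838,.1)
im,_=r.camera('side'); cv2.imwrite('pics/s8.png',im)
c=hsv(im,(-8,140,60),(8,255,255)); cn=blob(c,(379,208),38); print('red side',circ('side',cn,.008))
cv2.imwrite('pics/s8c.png',cv2.resize(im[120:250,310:440],(520,520)))
"
```

```text
t 16.35 tcp [0.6409 0.0019 0.126 ] yawz 61.99 gap 0.0427 F [-0.3  0.3 -4.1] togo cm [  2.59  -7.15 -17.24] q [-0.09  0.33  1.29  0.    1.52 -1.17]
red side (array([ 0.63957813, -0.00478123]), np.float64(0.10845318527486254))
```

View pics/s8c.png

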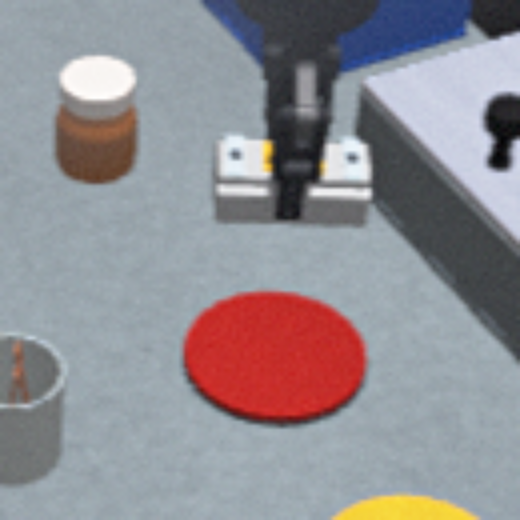

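Emit:
move_arm(deltas=[{"xyz": [0,-0.8,-2],"jaw": -1,"spin": 0},{"xyz": [0,-1.25,-3],"jaw": -1,"spin": 0},{"xyz": [0,-1.25,-3],"jaw": -1,"spin": 0},{"xyz": [0,-1.25,-3],"jaw": -1,"spin": 0},{"xyz": [0,-1.25,-3],"jaw": -1,"spin": 0},{"xyz": [0,-1.25,-3.2],"jaw": -1,"spin": 0},{"xyz": [2,0,0],"jaw": -1,"spin": 0},{"xyz": [3,0,0],"jaw": -1,"spin": 0},{"xyz": [2,0,0],"jaw": -1,"spin": 0},{"xyz": [0,0,0],"jaw": -1,"spin": 0},{"xyz": [0,0,0],"jaw": -1,"spin": 0}])

```text
t: 17.77
eef_pos: [0.6238, -0.1831, 0.0581]
tool_rot: [-0.365, 0.606, 0.364, 0.606]
force: [-0.5, 0.1, -3.5]
finger_gap: 0.0428
```

```bash
python3 -c "
from h import *
togo(.623-.0009,-.1839+.0005,.0133)
im,_=r.camera('side'); cv2.imwrite('pics/s9.png',cv2.resize(im[170:310,340:480],(560,560)))
"
```

```text
t 17.77 tcp [ 0.6238 -0.1831  0.0581] yawz 62.02 gap 0.0428 F [-0.5  0.1 -3.5] togo cm [ 4.48  0.14 -0.11] q [-0.37  0.39  1.35  0.    1.4  -1.46]
```

View pics/s9.png

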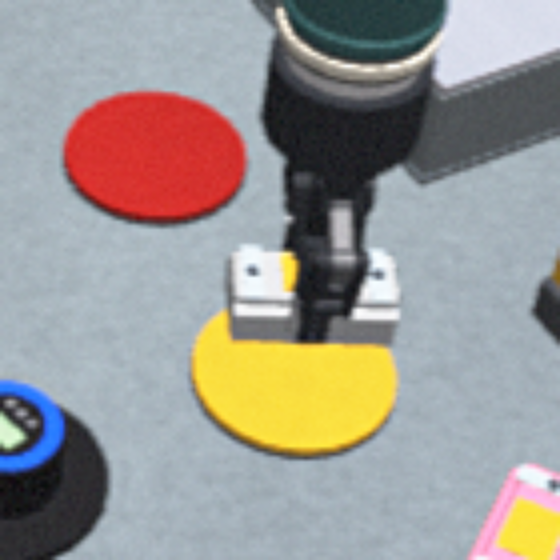

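The cover is held level above the yellow station. I'll lower it onto the middle.

Emit:
move_arm(deltas=[{"xyz": [1.5,0.14,-0.1],"jaw": -1,"spin": 0},{"xyz": [1.2,0,0],"jaw": -1,"spin": 0},{"xyz": [0.8,0,0],"jaw": -1,"spin": 0},{"xyz": [0.5,0,0],"jaw": -1,"spin": 0},{"xyz": [0.3,0,0],"jaw": -1,"spin": 0},{"xyz": [0,0,0],"jaw": -1,"spin": 0},{"xyz": [0,0,0],"jaw": -1,"spin": 0}])

```text
t: 18.7
eef_pos: [0.6219, -0.1834, 0.0148]
tool_rot: [-0.364, 0.606, 0.364, 0.606]
force: [0.7, -0.1, -3.4]
finger_gap: 0.0423
```

```bash
python3 -c "
from h import *
togo(.6221,-.1834,.0129)"
```

```text
t 18.7 tcp [ 0.6219 -0.1834  0.0148] yawz 61.99 gap 0.0423 F [ 0.7 -0.1 -3.4] togo cm [ 0.19 -0.02  0.01] q [-0.37  0.43  1.39  0.    1.32 -1.46]
```

Emit:
move_arm(deltas=[{"xyz": [0.1,0,0],"jaw": -1,"spin": 0},{"xyz": [0.1,0,0],"jaw": -1,"spin": 0},{"xyz": [0.05,0,0],"jaw": -1,"spin": 0},{"xyz": [0,0,0],"jaw": -1,"spin": 0}])

```text
t: 19.2
eef_pos: [0.6217, -0.1834, 0.0129]
tool_rot: [-0.364, 0.606, 0.364, 0.606]
force: [-2.6, 1.4, 2.7]
finger_gap: 0.0425
```

Contact reached. Release, lift, then head for the sender.

Emit:
move_arm(deltas=[{"xyz": [0,0,0],"jaw": 1,"spin": 0},{"xyz": [0,0,0],"jaw": 1,"spin": 0},{"xyz": [0,0,0],"jaw": 1,"spin": 0},{"xyz": [0,0,0],"jaw": 1,"spin": 0},{"xyz": [0,0,0],"jaw": 1,"spin": 0},{"xyz": [-1,0,0],"jaw": 1,"spin": 0},{"xyz": [-2,0,0],"jaw": 1,"spin": 0},{"xyz": [-4,0,0],"jaw": 1,"spin": 0},{"xyz": [-4,0,0],"jaw": 1,"spin": 0},{"xyz": [-4,0,0],"jaw": 1,"spin": 0},{"xyz": [0,0,0],"jaw": 1,"spin": 0}])

```text
t: 20.58
eef_pos: [0.6243, -0.1843, 0.1696]
tool_rot: [-0.368, 0.603, 0.361, 0.609]
force: [0.5, 0.1, 0.1]
finger_gap: 0.0854
```

```bash
python3 -c "
from h import *
togo(.4565,.177,.18)"
```

```text
t 20.57 tcp [ 0.6243 -0.1843  0.1696] yawz 62.0 gap 0.0854 F [0.5 0.1 0.1] togo cm [-1.41 31.76 24.03] q [-0.37  0.32  1.22  0.    1.59 -1.46]
```

Emit:
move_arm(deltas=[{"xyz": [-0.5,2,1.5],"jaw": 1,"spin": 0},{"xyz": [0,3.2,2.4],"jaw": 1,"spin": 0},{"xyz": [0,3.2,2.4],"jaw": 1,"spin": 0},{"xyz": [0,3.2,2.4],"jaw": 1,"spin": 0},{"xyz": [0,3.2,2.5],"jaw": 1,"spin": 0},{"xyz": [0,3.2,2.5],"jaw": 1,"spin": 0},{"xyz": [0,3.2,2.5],"jaw": 1,"spin": 0},{"xyz": [0,3.2,2.5],"jaw": 1,"spin": 0},{"xyz": [0,3.2,2.5],"jaw": 1,"spin": 0},{"xyz": [0,3,2.4],"jaw": 1,"spin": 0},{"xyz": [0,1,0.5],"jaw": 1,"spin": 0},{"xyz": [0,0,0],"jaw": 1,"spin": 0}])

```text
t: 22.08
eef_pos: [0.4554, 0.1779, 0.1669]
tool_rot: [-0.365, 0.606, 0.364, 0.606]
force: [0.2, 0.2, -0.3]
finger_gap: 0.0853
```

```bash
python3 -c "
from h import *
togo(.4565,.177,.1)
im,_=r.camera('side'); t,_=r.camera('top'); cv2.imwrite('pics/s10.png',im);cv2.imwrite('pics/t10.png',t)
y=hsv(t,(15,120,80),(30,255,255))
m=((cv2.cvtColor(t,cv2.COLOR_BGR2HSV)[...,1]<60)*255).astype(np.uint8)
h=cv2.cvtColor(t,cv2.COLOR_BGR2HSV); m=((((h[...,1]<90)&(h[...,2]>125))*255).astype(np.uint8)); c=blob(m,(384,156),28); rc=cv2.minAreaRect(c); print(rc)
for n,i,p in(('top',t,(383,155)),('side',im,(416,252))):
  h=cv2.cvtColor(i,cv2.COLOR_BGR2HSV); m=(((h[...,1]<90)&(h[...,2]>(120 if n=='top' else 165)))*255).astype(np.uint8); c=blob(m,p,28); rc=cv2.minAreaRect(c); bx=ray(n,cv2.boxPoints(rc),.036)[:,:2]; print(n,rc,bx.mean(0))
cv2.imwrite('pics/s10c.png',np.hstack([cv2.resize(im[210:310,364:464],(390,390)),cv2.resize(t[111:211,332:432],(390,390))]))
"
```

```text
t 22.07 tcp [0.4554 0.1779 0.1669] yawz 62.06 gap 0.0853 F [ 0.2  0.2 -0.3] togo cm [ 6.69 -0.14 -0.02] q [ 0.26 -0.03  1.62 -0.    1.55 -0.83]
((383.8024597167969, 156.96798706054688), (23.41126251220703, 44.080665588378906), 27.64597511291504)
top ((383.8807373046875, 156.81851196289062), (23.41126251220703, 44.58685302734375), 27.64597511291504) [ 0.62367731 -0.18352938]
side ((417.6280212402344, 243.4529571533203), (55.66584777832031, 38.26442337036133), 10.784297943115234) [ 0.64545782 -0.16012135]
```

View pics/s10c.png

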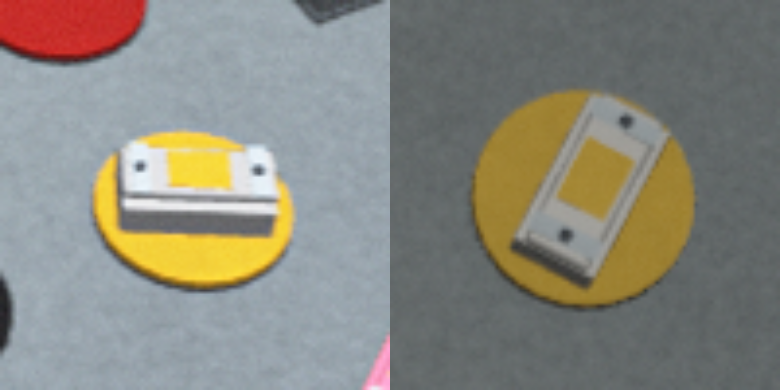

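View pics/s10.png

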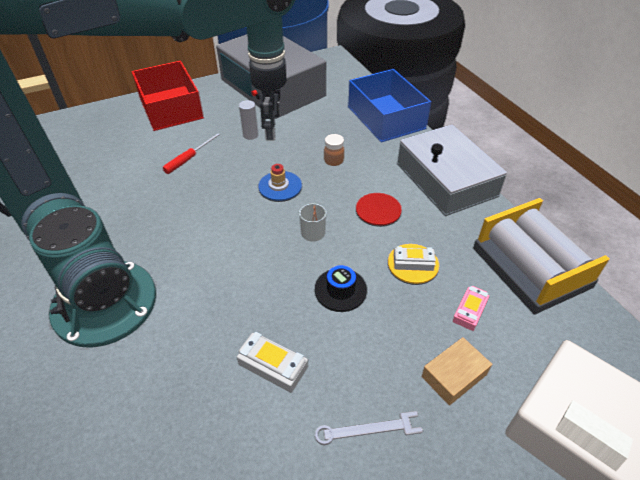

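The cover sits flat and about central on yellow: (384,157) in the top view and (415,257) in the side view. I'll check its centre from the screw holes and measure the now empty red station.

```bash
python3 -c "
from h import *
print(ray('top',[(392.3,142),(376.6,171)],.038).mean(0),ray('side',[(399.6,252.6),(430.2,253.6)],.038).mean(0))
for n,p in(('top',(287,152)),('side',(379,208))):
  i=cv2.imread('pics/%s10.png'%n[0]); c=hsv(i,(-8,140,60),(8,255,255)); print('red',n,circ(n,blob(c,p,38),.008))
  c=hsv(i,(-8,140,40),(8,255,255)); print('cap',circ(n,blob(c,(182,243) if n=='top' else (277,169),14),.064))
"
```

```text
[ 0.62348639 -0.18422134  0.038     ] [ 0.62302323 -0.18435899  0.038     ]
red top (array([ 0.64152996, -0.00184072]), np.float64(0.10786116444795779))
cap (array([0.11228123, 0.04701532]), np.float64(0.7434107226387987))
red side (array([ 0.63970404, -0.004624  ]), np.float64(0.10853168273486452))
cap (array([0.45523552, 0.1741815 ]), np.float64(0.030670441559153643))
```

The cover is within 1 mm of the yellow centre. Now I'll lower onto the sender.

Emit:
move_arm(deltas=[{"xyz": [3,-0.15,0],"jaw": 1,"spin": 0},{"xyz": [3,0,0],"jaw": 1,"spin": 0},{"xyz": [2,0,0],"jaw": 1,"spin": 0},{"xyz": [2,0,0],"jaw": 1,"spin": 0},{"xyz": [1.5,0,0],"jaw": 1,"spin": 0},{"xyz": [1.5,0,0],"jaw": 1,"spin": 0},{"xyz": [0.7,0,0],"jaw": 1,"spin": 0},{"xyz": [0.7,0,0],"jaw": 1,"spin": 0},{"xyz": [0,0,0],"jaw": 1,"spin": 0},{"xyz": [0,0,0],"jaw": 1,"spin": 0}])

```text
t: 23.42
eef_pos: [0.4574, 0.1773, 0.0233]
tool_rot: [-0.364, 0.606, 0.364, 0.606]
force: [-0.4, -0.7, 0.4]
finger_gap: 0.0854
```

```bash
python3 -c "
from h import *
togo(.4565,.177,.022)
im,_=r.camera('side'); cv2.imwrite('pics/s11.png',cv2.resize(im[110:220,225:335],(520,520)))
"
```

```text
t 23.43 tcp [0.4574 0.1773 0.0233] yawz 62.0 gap 0.0854 F [-0.4 -0.7  0.4] togo cm [ 0.13  0.06 -0.07] q [ 0.25  0.1   1.79  0.    1.25 -0.83]
```

View pics/s11.png

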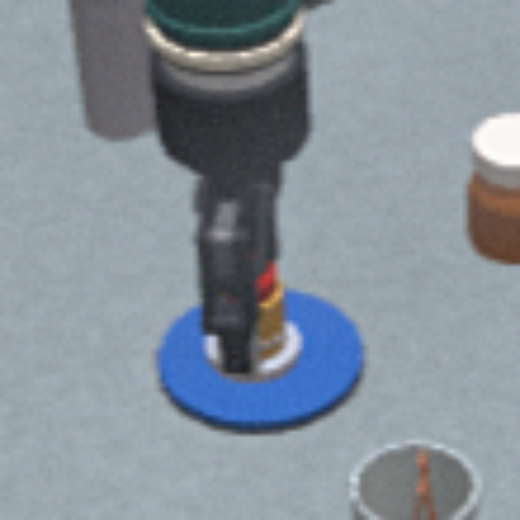

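The near finger hides the barrel by about the amount expected from this view, and the fingers are centred. I'll grip.

Emit:
move_arm(deltas=[{"xyz": [0,0,0],"jaw": -1,"spin": 0},{"xyz": [0,0,0],"jaw": -1,"spin": 0},{"xyz": [0,0,0],"jaw": -1,"spin": 0},{"xyz": [0,0,0],"jaw": -1,"spin": 0},{"xyz": [0,0,0],"jaw": -1,"spin": 0},{"xyz": [0,0,0],"jaw": -1,"spin": 0},{"xyz": [0,0,0],"jaw": -1,"spin": 0},{"xyz": [0,0,0],"jaw": -1,"spin": 0},{"xyz": [0,0,0],"jaw": -1,"spin": 0},{"xyz": [0,0,0],"jaw": -1,"spin": 0}])

```text
t: 24.72
eef_pos: [0.4578, 0.1776, 0.0236]
tool_rot: [-0.364, 0.605, 0.364, 0.607]
force: [1.3, 2.5, 4.8]
finger_gap: 0.0344
```

Emit:
move_arm(deltas=[{"xyz": [-0.5,0,0],"jaw": -1,"spin": 0},{"xyz": [-1,0,0],"jaw": -1,"spin": 0},{"xyz": [-2,0,0],"jaw": -1,"spin": 0},{"xyz": [-3,0,0],"jaw": -1,"spin": 0},{"xyz": [-4,0,0],"jaw": -1,"spin": 0},{"xyz": [-4,0,0],"jaw": -1,"spin": 0},{"xyz": [0,0,0],"jaw": -1,"spin": 0},{"xyz": [0,0,0],"jaw": -1,"spin": 0}])

```text
t: 25.72
eef_pos: [0.4559, 0.1767, 0.166]
tool_rot: [-0.364, 0.607, 0.364, 0.605]
force: [-0.5, -0.3, -4.2]
finger_gap: 0.0348
```

```bash
python3 -c "
from h import *
togo(.6406,-.0032,.1)
im,_=r.camera('side'); cv2.imwrite('pics/s12.png',cv2.resize(im[60:220,205:365],(560,560)))
"
```

```text
t 25.73 tcp [0.4559 0.1767 0.166 ] yawz 61.99 gap 0.0348 F [-0.5 -0.3 -4.2] togo cm [  6.56 -24.77  -7.19] q [ 0.25 -0.02  1.62 -0.    1.55 -0.83]
```

View pics/s12.png

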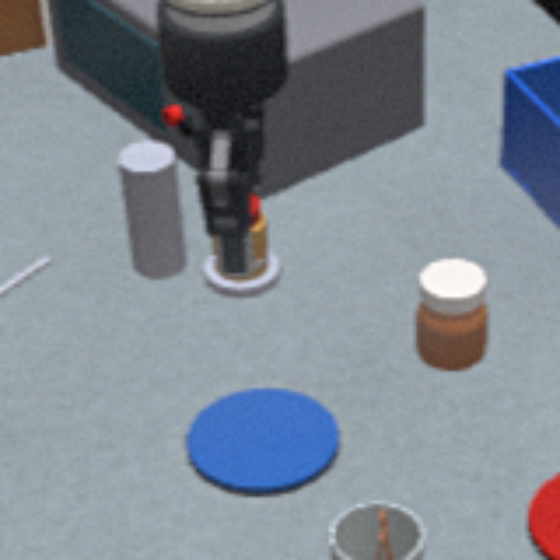

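Emit:
move_arm(deltas=[{"xyz": [0,-2,-0.6],"jaw": -1,"spin": 0},{"xyz": [0,-3.2,-0.9],"jaw": -1,"spin": 0},{"xyz": [0,-3.2,-0.9],"jaw": -1,"spin": 0},{"xyz": [0,-3.2,-0.9],"jaw": -1,"spin": 0},{"xyz": [0,-3.2,-0.9],"jaw": -1,"spin": 0},{"xyz": [0,-3.2,-1],"jaw": -1,"spin": 0},{"xyz": [0,-3.2,-1],"jaw": -1,"spin": 0},{"xyz": [0,-3.6,-1],"jaw": -1,"spin": 0},{"xyz": [3,0,0],"jaw": -1,"spin": 0},{"xyz": [4,0,0],"jaw": -1,"spin": 0},{"xyz": [3,0,0],"jaw": -1,"spin": 0},{"xyz": [0,0,0],"jaw": -1,"spin": 0}])

```text
t: 27.28
eef_pos: [0.6388, -0.0038, 0.0618]
tool_rot: [-0.362, 0.61, 0.366, 0.603]
force: [-0.5, 0.0, -3.0]
finger_gap: 0.0344
```

```bash
python3 -c "
from h import *
togo(.6413,-.0036,.0234)
"
```

```text
t 27.27 tcp [ 0.6388 -0.0038  0.0618] yawz 61.95 gap 0.0344 F [-0.5  0.  -3. ] togo cm [ 3.84 -0.25  0.15] q [-0.09  0.37  1.37 -0.    1.41 -1.18]
```

Emit:
move_arm(deltas=[{"xyz": [1.0,0,0],"jaw": -1,"spin": 0},{"xyz": [1.0,0,0],"jaw": -1,"spin": 0},{"xyz": [0,0,0],"jaw": -1,"spin": 0},{"xyz": [0,0,0],"jaw": -1,"spin": 0}])

```text
t: 27.78
eef_pos: [0.6425, -0.0028, 0.0485]
tool_rot: [-0.364, 0.606, 0.364, 0.606]
force: [0.9, -0.4, -3.2]
finger_gap: 0.0345
```

```bash
python3 -c "
from h import *
togo(.6413,-.0036,.0234)
im,_=r.camera('side'); cv2.imwrite('pics/s13.png',cv2.resize(im[120:250,310:440],(520,520)))
"
```

```text
t 27.77 tcp [ 0.6425 -0.0028  0.0485] yawz 62.0 gap 0.0345 F [ 0.9 -0.4 -3.2] togo cm [ 2.51  0.07 -0.13] q [-0.09  0.39  1.38  0.    1.38 -1.17]
```

View pics/s13.png

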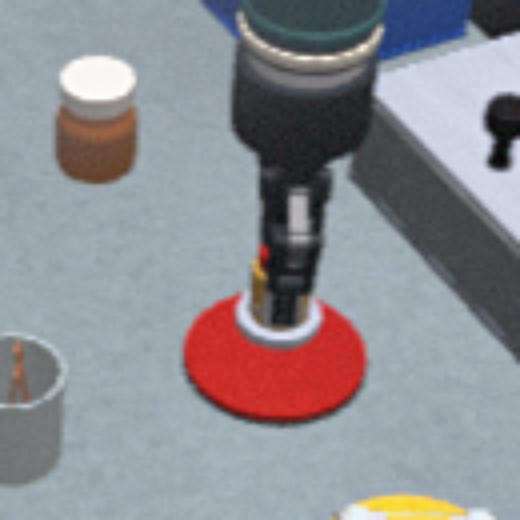

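The sender is upright above the red station. I'll correct by about 1 mm and lower it.

Emit:
move_arm(deltas=[{"xyz": [1.0,0.07,-0.13],"jaw": -1,"spin": 0},{"xyz": [0.6,0,0],"jaw": -1,"spin": 0},{"xyz": [0.4,0,0],"jaw": -1,"spin": 0},{"xyz": [0.3,0,0],"jaw": -1,"spin": 0},{"xyz": [0,0,0],"jaw": -1,"spin": 0},{"xyz": [0,0,0],"jaw": -1,"spin": 0}])

```text
t: 28.58
eef_pos: [0.6412, -0.0037, 0.0251]
tool_rot: [-0.364, 0.606, 0.364, 0.606]
force: [-0.7, 0.9, -2.6]
finger_gap: 0.0343
```

Emit:
move_arm(deltas=[{"xyz": [0.1,0,0],"jaw": -1,"spin": 0},{"xyz": [0.1,0,0],"jaw": -1,"spin": 0},{"xyz": [0,0,0],"jaw": -1,"spin": 0},{"xyz": [0,0,0],"jaw": -1,"spin": 0}])

```text
t: 29.08
eef_pos: [0.6412, -0.0037, 0.0237]
tool_rot: [-0.364, 0.606, 0.364, 0.606]
force: [-2.9, 0.2, 2.5]
finger_gap: 0.0342
```

Contact reached. Release and lift.

Emit:
move_arm(deltas=[{"xyz": [0,0,0],"jaw": 1,"spin": 0},{"xyz": [0,0,0],"jaw": 1,"spin": 0},{"xyz": [0,0,0],"jaw": 1,"spin": 0},{"xyz": [0,0,0],"jaw": 1,"spin": 0},{"xyz": [0,0,0],"jaw": 1,"spin": 0},{"xyz": [-1,0,0],"jaw": 1,"spin": 0},{"xyz": [-2,0,0],"jaw": 1,"spin": 0},{"xyz": [-4,0,0],"jaw": 1,"spin": 0},{"xyz": [-4,0,0],"jaw": 1,"spin": 0},{"xyz": [-3,0,0],"jaw": 1,"spin": 0},{"xyz": [0,0,0],"jaw": 1,"spin": 0},{"xyz": [0,0,0],"jaw": 1,"spin": 0}])

```text
t: 30.58
eef_pos: [0.6406, -0.0037, 0.1627]
tool_rot: [-0.364, 0.606, 0.364, 0.606]
force: [0.3, -0.5, -1.5]
finger_gap: 0.0855
```

```bash
python3 -c "
from h import *
togo(.4504,-.1795,.1)
im,_=r.camera('side'); t,_=r.camera('top'); cv2.imwrite('pics/s14.png',im);cv2.imwrite('pics/t14.png',t)
for n,i,p,k in(('top',t,(188,246),(382,248)),('side',im,(280,186),(341,276))):
  b=hsv(i,(100,120,50),(125,255,255)); print(n,'blue',circ(n,blob(b,p,38),.008),'tacho',circ(n,blob(b,k,20),.048))
"
```

```text
t 30.57 tcp [ 0.6406 -0.0037  0.1627] yawz 61.99 gap 0.0855 F [ 0.3 -0.5 -1.5] togo cm [  6.27   8.53 -24.46] q [-0.09  0.31  1.25  0.    1.59 -1.18]
top blue (array([0.46944167, 0.21049197]), np.float64(0.05277438006718208)) tacho (array([ 0.45063884, -0.17883171]), np.float64(0.05822528884910187))
side blue (array([0.45934138, 0.1753172 ]), np.float64(0.10973915826496565)) tacho (array([ 0.44946313, -0.18020072]), np.float64(0.05908047061735358))
```

View pics/s14.png

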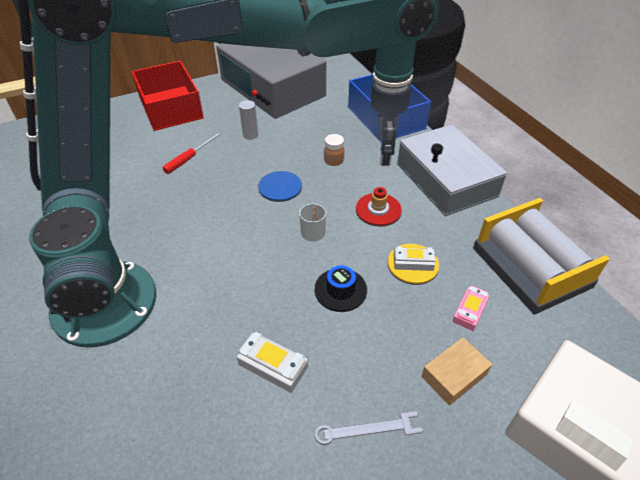

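The sender stands upright on red at (380,203), and blue and the tachograph are clear. I'll go back for the tachograph.

Emit:
move_arm(deltas=[{"xyz": [0,0.7,-2],"jaw": 1,"spin": 0},{"xyz": [0,1.4,-4],"jaw": 1,"spin": 0},{"xyz": [0,1.4,-4],"jaw": 1,"spin": 0},{"xyz": [0,1.4,-4],"jaw": 1,"spin": 0},{"xyz": [0,1.4,-4],"jaw": 1,"spin": 0},{"xyz": [0,1.4,-4],"jaw": 1,"spin": 0},{"xyz": [0,0.8,-2.5],"jaw": 1,"spin": 0},{"xyz": [3,0,0],"jaw": 1,"spin": 0},{"xyz": [3,0,0],"jaw": 1,"spin": 0},{"xyz": [0,0,0],"jaw": 1,"spin": 0},{"xyz": [0,0,0],"jaw": 1,"spin": 0}])

```text
t: 32.05
eef_pos: [0.451, -0.1801, 0.1031]
tool_rot: [-0.364, 0.606, 0.364, 0.606]
force: [-0.1, 0.4, 0.4]
finger_gap: 0.0856
```

```bash
python3 -c "
from h import *
togo(.4503,-.1795,.017)
t,_=r.camera('top'); cv2.imwrite('pics/t15.png',t)
b=hsv(t,(100,120,50),(125,255,255)); print('blue top',circ('top',blob(b,(188,246),38),.008))
c=hsv(t,(-8,140,60),(8,255,255)); print('red top',circ('top',blob(c,(287,152),38),.008))
"
```

```text
t 32.05 tcp [ 0.451  -0.1801  0.1031] yawz 62.0 gap 0.0856 F [-0.1  0.4  0.4] togo cm [8.61 0.09 0.02] q [-0.5   0.01  1.71  0.    1.42 -1.58]
blue top (array([0.46051582, 0.17880215]), np.float64(0.10816631659722188))
red top (array([ 0.64162128, -0.00185156]), np.float64(0.10802653088609009))
```

Emit:
move_arm(deltas=[{"xyz": [2,0.08,0],"jaw": 1,"spin": 0},{"xyz": [2,0,0],"jaw": 1,"spin": 0},{"xyz": [1.5,0,0],"jaw": 1,"spin": 0},{"xyz": [1,0,0],"jaw": 1,"spin": 0},{"xyz": [1,0,0],"jaw": 1,"spin": 0},{"xyz": [0.7,0,0],"jaw": 1,"spin": 0},{"xyz": [0.4,0,0],"jaw": 1,"spin": 0},{"xyz": [0,0,0],"jaw": 1,"spin": 0},{"xyz": [0,0,0],"jaw": 1,"spin": 0}])

```text
t: 33.22
eef_pos: [0.4504, -0.1798, 0.0172]
tool_rot: [-0.364, 0.606, 0.364, 0.606]
force: [-0.3, 0.8, -0.0]
finger_gap: 0.0853
```

Emit:
move_arm(deltas=[{"xyz": [0,0,0],"jaw": -1,"spin": 0},{"xyz": [0,0,0],"jaw": -1,"spin": 0},{"xyz": [0,0,0],"jaw": -1,"spin": 0},{"xyz": [0,0,0],"jaw": -1,"spin": 0},{"xyz": [0,0,0],"jaw": -1,"spin": 0},{"xyz": [0,0,0],"jaw": -1,"spin": 0},{"xyz": [0,0,0],"jaw": -1,"spin": 0},{"xyz": [0,0,0],"jaw": -1,"spin": 0}])

```text
t: 34.22
eef_pos: [0.4508, -0.1799, 0.0176]
tool_rot: [-0.365, 0.606, 0.364, 0.607]
force: [0.7, 0.8, 6.2]
finger_gap: 0.0584
```

Emit:
move_arm(deltas=[{"xyz": [-0.5,0,0],"jaw": -1,"spin": 0},{"xyz": [-1,0,0],"jaw": -1,"spin": 0},{"xyz": [-2,0,0],"jaw": -1,"spin": 0},{"xyz": [-4,0,0],"jaw": -1,"spin": 0},{"xyz": [-4,0,0],"jaw": -1,"spin": 0},{"xyz": [-4,0,0],"jaw": -1,"spin": 0},{"xyz": [-2,0,0],"jaw": -1,"spin": 0},{"xyz": [0,0,0],"jaw": -1,"spin": 0},{"xyz": [0,0,0],"jaw": -1,"spin": 0}])

```text
t: 35.35
eef_pos: [0.4492, -0.1793, 0.1901]
tool_rot: [-0.363, 0.607, 0.365, 0.606]
force: [-0.0, -0.3, -4.6]
finger_gap: 0.0584
```

```bash
python3 -c "
from h import *
togo(.460,.177,.1)
im,_=r.camera('side'); cv2.imwrite('pics/s16.png',cv2.resize(im[150:310,260:420],(560,560)))
"
```

```text
t 35.35 tcp [ 0.4492 -0.1793  0.1901] yawz 61.99 gap 0.0584 F [-0.  -0.3 -4.6] togo cm [ 9.06 15.76 31.97] q [-0.5  -0.05  1.59  0.    1.6  -1.58]
```

View pics/s16.png

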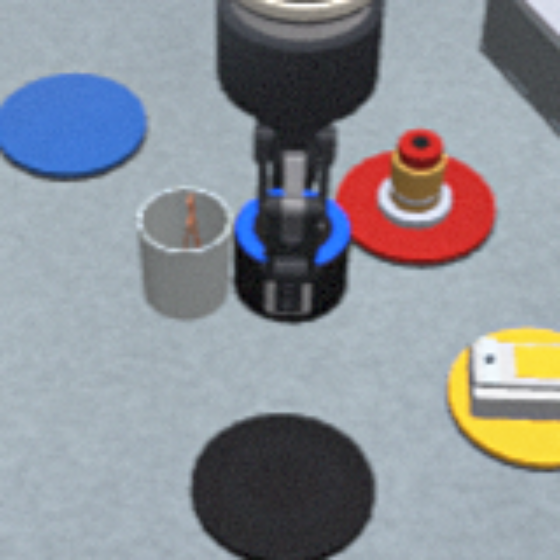

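The tachograph is held level and the pad is empty. I'll carry it to blue, passing about 10 cm above the cup.

Emit:
move_arm(deltas=[{"xyz": [0,1,2],"jaw": -1,"spin": 0},{"xyz": [0,1.7,3.4],"jaw": -1,"spin": 0},{"xyz": [0,1.7,3.4],"jaw": -1,"spin": 0},{"xyz": [0,1.7,3.4],"jaw": -1,"spin": 0},{"xyz": [0,1.7,3.5],"jaw": -1,"spin": 0},{"xyz": [0,1.7,3.5],"jaw": -1,"spin": 0},{"xyz": [0,1.7,3.5],"jaw": -1,"spin": 0},{"xyz": [0,1.7,3.5],"jaw": -1,"spin": 0},{"xyz": [0,1.7,3.5],"jaw": -1,"spin": 0},{"xyz": [0,1.2,2.3],"jaw": -1,"spin": 0},{"xyz": [0,0,0],"jaw": -1,"spin": 0},{"xyz": [0,0,0],"jaw": -1,"spin": 0}])

```text
t: 36.9
eef_pos: [0.4603, 0.1764, 0.1905]
tool_rot: [-0.364, 0.607, 0.364, 0.605]
force: [-1.3, 0.1, -2.9]
finger_gap: 0.0584
```

Emit:
move_arm(deltas=[{"xyz": [3,0,0],"jaw": -1,"spin": 0},{"xyz": [4,0,0],"jaw": -1,"spin": 0},{"xyz": [4,0,0],"jaw": -1,"spin": 0},{"xyz": [2.5,0,0],"jaw": -1,"spin": 0},{"xyz": [0,0,0],"jaw": -1,"spin": 0},{"xyz": [0,0,0],"jaw": -1,"spin": 0}])

```text
t: 37.65
eef_pos: [0.4618, 0.1766, 0.058]
tool_rot: [-0.364, 0.606, 0.364, 0.607]
force: [0.4, -0.9, -4.0]
finger_gap: 0.0585
```

```bash
python3 -c "
from h import *
togo(.4602,.1769,.0175)
"
```

```text
t 37.65 tcp [0.4618 0.1766 0.058 ] yawz 61.94 gap 0.0585 F [ 0.4 -0.9 -4. ] togo cm [ 4.05  0.17 -0.06] q [ 0.25  0.07  1.75 -0.    1.33 -0.83]
```

Emit:
move_arm(deltas=[{"xyz": [1.5,0.15,-0.05],"jaw": -1,"spin": 0},{"xyz": [1,0,0],"jaw": -1,"spin": 0},{"xyz": [0.7,0,0],"jaw": -1,"spin": 0},{"xyz": [0.4,0,0],"jaw": -1,"spin": 0},{"xyz": [0.2,0,0],"jaw": -1,"spin": 0},{"xyz": [0,0,0],"jaw": -1,"spin": 0},{"xyz": [0,0,0],"jaw": -1,"spin": 0}])

```text
t: 38.52
eef_pos: [0.4596, 0.1774, 0.0192]
tool_rot: [-0.364, 0.606, 0.364, 0.606]
force: [0.1, -0.9, -3.0]
finger_gap: 0.0585
```

Emit:
move_arm(deltas=[{"xyz": [0.1,-0.07,0],"jaw": -1,"spin": 0},{"xyz": [0.1,0,0],"jaw": -1,"spin": 0},{"xyz": [0.05,0,0],"jaw": -1,"spin": 0},{"xyz": [0,0,0],"jaw": -1,"spin": 0},{"xyz": [0,0,0],"jaw": -1,"spin": 0}])

```text
t: 39.15
eef_pos: [0.4603, 0.1769, 0.0176]
tool_rot: [-0.364, 0.606, 0.364, 0.606]
force: [-3.1, -0.7, 5.0]
finger_gap: 0.0583
```

Contact, on target. Release, lift, and move clear for a final look.

Emit:
move_arm(deltas=[{"xyz": [0,0,0],"jaw": 1,"spin": 0},{"xyz": [0,0,0],"jaw": 1,"spin": 0},{"xyz": [0,0,0],"jaw": 1,"spin": 0},{"xyz": [0,0,0],"jaw": 1,"spin": 0},{"xyz": [0,0,0],"jaw": 1,"spin": 0},{"xyz": [-1,0,0],"jaw": 1,"spin": 0},{"xyz": [-2,0,0],"jaw": 1,"spin": 0},{"xyz": [-4,0,0],"jaw": 1,"spin": 0},{"xyz": [-4,0,0],"jaw": 1,"spin": 0},{"xyz": [-4,0,0],"jaw": 1,"spin": 0},{"xyz": [-4,0,0],"jaw": 1,"spin": 0},{"xyz": [0,0,0],"jaw": 1,"spin": 0}])

```text
t: 40.65
eef_pos: [0.4621, 0.1775, 0.2116]
tool_rot: [-0.365, 0.603, 0.363, 0.61]
force: [0.7, -0.2, 0.3]
finger_gap: 0.0852
```

Emit:
move_arm(deltas=[{"xyz": [0,3.8,2],"jaw": 1,"spin": 0},{"xyz": [0,3.8,2],"jaw": 1,"spin": 0},{"xyz": [0,3.8,2],"jaw": 1,"spin": 0},{"xyz": [0,3.8,2],"jaw": 1,"spin": 0},{"xyz": [0,3.8,2],"jaw": 1,"spin": 0},{"xyz": [0,3.8,2],"jaw": 1,"spin": 0},{"xyz": [0,3.8,2],"jaw": 1,"spin": 0},{"xyz": [0,3.8,2],"jaw": 1,"spin": 0},{"xyz": [0,3.8,2],"jaw": 1,"spin": 0},{"xyz": [0,0,0],"jaw": 1,"spin": 0},{"xyz": [0,0,0],"jaw": 1,"spin": 0}])

```text
t: 42.02
eef_pos: [0.2424, 0.4958, 0.2055]
tool_rot: [-0.365, 0.607, 0.364, 0.606]
force: [-0.6, 1.1, 0.3]
finger_gap: 0.0851
```

```bash
python3 -c "
from h import *
togo(.46,.177,.1)
im,_=r.camera('side'); t,_=r.camera('top'); cv2.imwrite('pics/s17.png',im);cv2.imwrite('pics/t17.png',t)
for n,i,tc,st in(('top',t,(185,240),(284,148)),('side',im,(280,178),(380,191))):
  h=cv2.cvtColor(i,cv2.COLOR_BGR2HSV)
  bl=hsv(i,(100,120,50),(125,255,255)); print(n,'blue+tacho hull',circ(n,blob(bl,(188,246) if n=='top' else (280,186),38),.008))
cv2.imwrite('pics/c17.png',np.hstack([cv2.resize(t[196:296,138:238],(390,390),interpolation=2),cv2.resize(t[102:202,237:337],(390,390),interpolation=2)]))
cv2.imwrite('pics/d17.png',np.hstack([cv2.resize(im[136:236,230:330],(390,390),interpolation=2),cv2.resize(im[158:258,329:429],(390,390),interpolation=2)]))
"
```

```text
t 42.02 tcp [0.2424 0.4958 0.2055] yawz 62.01 gap 0.0851 F [-0.6  1.1  0.3] togo cm [ 10.59 -34.17 -17.92] q [ 1.01  0.1   1.41 -0.    1.64 -0.07]
top blue+tacho hull (array([0.46062864, 0.17890704]), np.float64(0.10832455277652239))
side blue+tacho hull (array([0.46244241, 0.18413308]), np.float64(0.1207333707742513))
```

View pics/c17.png

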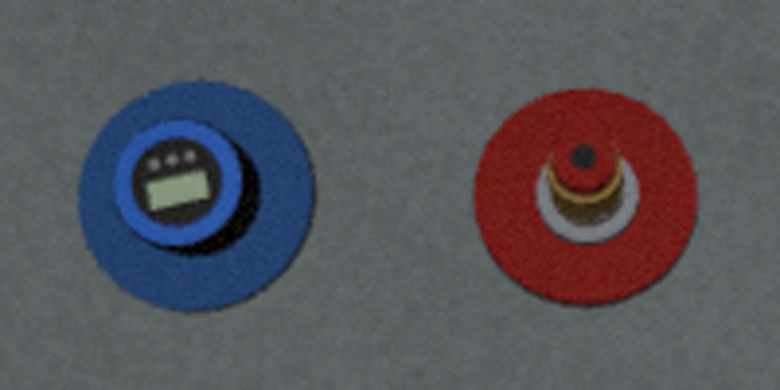

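View pics/d17.png

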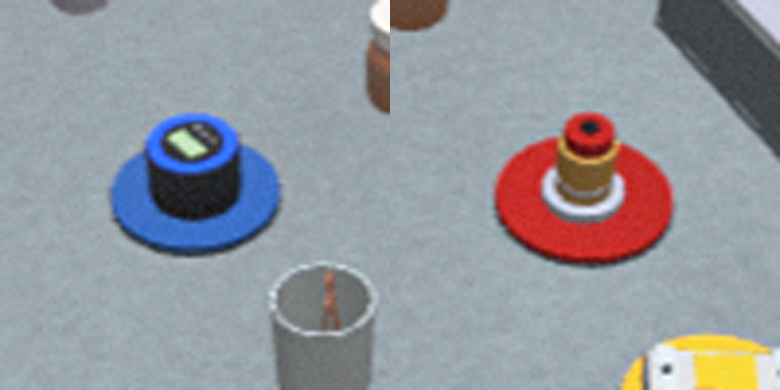

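View pics/t17.png

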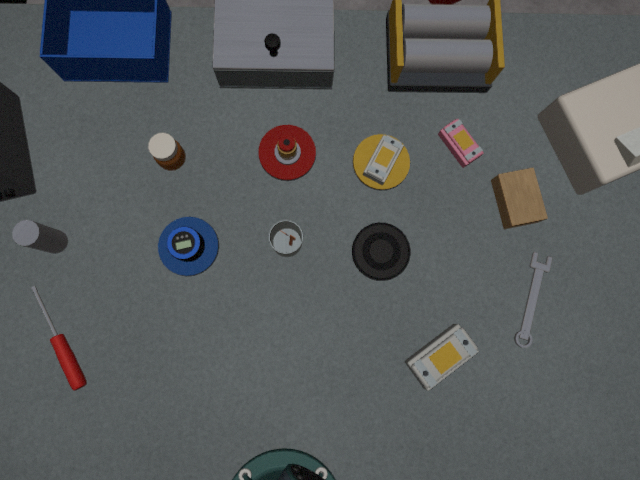

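The tachograph is on blue (184,243), the sender on red (287,148) and the cover on yellow (384,157). All are upright, the pad at (381,251) is empty, and the cup and jar are unmoved. One last centre check before handing in.

```bash
python3 -c "
from h import *
print('tacho',ray('top',(183.6,242.9),.048)[0],ray('side',(279.5,172.9),.048)[0],'blue (0.460,0.177)')
print('sender',ray('top',(286.5,142.3),.064)[0],ray('side',(380.5,190.6),.064)[0],'red (0.6406,-0.0032)')
a=cv2.imread('pics/top0.png');b=cv2.imread('pics/t17.png')
for k,(x,y) in dict(cup=(286,238),jar=(166,150)).items(): print(k,cv2.absdiff(a,b)[y-25:y+25,x-25:x+25].mean().round(2))
"
```

```text
tacho [0.45945222 0.17655631 0.048     ] [0.46036438 0.17357136 0.048     ] blue (0.460,0.177)
sender [ 0.639858   -0.00342961  0.064     ] [ 0.64049516 -0.00509057  0.064     ] red (0.6406,-0.0032)
cup 1.91
jar 2.02
```

```bash
python3 -c "
from bench import r
print(r.finish_job())"
```

```text
the job is handed in; nothing more can be done
None
```

The job is done and handed in at about 42 s of robot time, well under the 106 s limit. I moved the tachograph to the pad, the roller cover from red to yellow, the pulse sender from blue to red, and then the tachograph from the pad to blue. Each part was set down on light contact of a few newtons and released.

Last checks:
- **Parts:** all three stand upright on their own stations, within about 1–2 mm of centre. The gripper is open and clear of everything.
- **Pad and bystanders:** the pad is empty. The top view shows no visible change around the cup and the jar from start to finish.
- **Disagreement:** the two cameras differed by up to about 4 mm in y, more than the stated 2 mm calibration. I used their average, which matched the arm's own position to under 0.5 mm when the tachograph was set on the pad. In the last check the top camera put the tachograph within 1 mm of the averaged blue centre and the side camera about 3.5 mm off.

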